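Hold the key switch turned on

ROBOT

A 6-joint arm with a two-finger parallel gripper is mounted at the origin on a cart in front of the work surface, level with it; the furniture and walls round the work are solid. World frame = base frame: x ahead of the robot, y to its left, z up, the work surface at z = 0. Lengths are in mm, angles in degrees, forces in N, time in s.
With the tool pointing down it reaches from about 300 to 850 mm from the base axis. Payload 4.2 kg.
Tool frame: the origin (TCP) lies at the very end of the fingers, on their centre line; the grasp point (between the pads) lies 19 mm behind it; z points along the fingers, y is the line along which they close (so a half turn about z gives the same grasp; the last joint's range is limited). The gripper opens to 91 mm and grips with 3 to 60 N. Pads are 32 mm wide; open, the fingers measure 118 mm over their backs; the gripper's body (76 mm by 178 mm) begins 60 mm behind the grasp point.
Start: joints at [62.624, 18.312, 89.639, -0, 72.044, -1.146], TCP at [254.141, 515.806, 213.976] pointing down, gripper open.
Joint ranges: [-177.97, 177.97], [-48.28, 115.42], [12.27, 149.76], [-77.06, 257.06], [2.81, 150.46], [-146.56, 146.56]. Speed limits (degrees/s): [147.25, 147.25, 180, 180, 180, 180].

INTERFACE

Orientations are given as [roll, pitch, yaw] about the fixed x, y, z axes, in that order (R = Rz(yaw) Ry(pitch) Rx(roll)).
In Python, from workcell import env, eyes gives the robot as it stands.
- The arm moves only by the tool send_rows, never from a script. Its argument "targets" is text: rows parted by semicolons, each of 7 numbers parted by spaces: the shift along the tool's x, y, z in m, then the turn, a rotation vector about the tool's x, y, z in degrees, then the opening in per cent of the stroke, from 0 (shut) to 100 (fully open). A call has 1 to 12 rows; each row is the pose to reach, as a shift and turn from the pose commanded when the call began, along the tool's axes at that moment; what a row does not reach only later rows make up. A row lasts 1/12 s, in which the tool goes at most 41.7 mm and 7.16 degrees, less where a joint would pass 70% of its speed; a pose out of reach is approached as far as the arm can. A call with a gripper value outside its range is refused whole. The fingers move at their own pace and stop on an object; "grip_force" is the grip in N (left out, the last holds). Time passes only in rows, so rows that repeat a pose let the fingers close. It gives the time, the measured TCP pose, the force, the opening and the grip force at its end, in the units of the state.
- env.state(): the state, without advancing time (a new reading comes with each control period).
- eyes.grab_frame(name): name is "scene" or "top" or "wrist"; returns a dict with "image" (400x640x3 uint8, blue, green, red), "fovy" (degrees; the focal length in pixels is half the picture's height over the tangent of half this angle, whatever the lens; pixels are square), "cx", "cy" (the principal point, pixels), "D" ([k1, k2, p1, p2, k3] as OpenCV has them; the pictures are not rectified), "eye" and "attitude" of the camera in the world. Camera axes: x right, y up, looking along -z (the intrinsics and any distortion apply to the point x, -y, -z); pixel columns grow to the right and rows downward; lengths in mm; the calibration is good to about 2 mm. A picture is of the moment at which its call begins. There is no depth.
- env.job_done(): hands the job in; it is judged then, once.
The state is a dict: "time_s": time; "qpos": joint angles; "qvel": joint speeds; "effort": joint torques, N m; "ee_pos": TCP position; "ee_rot": TCP orientation; "force": force on the tool from outside, world axes, zero at the start; "torque": the same for the moment, N m; "gripper_width": finger opening in mm; "gripper_force": force on a finger pad.
Only numpy, scipy, OpenCV 4.12 (cv2) and the standard library are available. Lean on these libraries where they do the work, as an engineer would, in place of code of your own. Each camera call takes 0.05 s, during which the arm holds its last target. There are 200 camera calls.

TASK

Take the flat-bit key off its rack peg (not the one with the thick round tube, which stays hanging where it is), put it into the slot of the key switch and push it fully home, wiggling it past the sticky pins if it catches. Then turn it a quarter turn clockwise to its stop and finish while still holding the key there, because the switch springs back off when it is let go. Leave everything else on the table where it is.

Things in the scene. Friction and masses are not known exactly. Their poses are not given: they have to be found in the camera images.
- bit_key: Key to use, 60 g: black head 40 mm wide (y), 14 thick (x), 56 tall (z), with an opening 20 mm wide from z = 20 to 46 mm; below it a round 8 mm shank ending in a flat cross-wise steel bit 22 mm wide (y), 5 thick (x), 12 tall. Origin: on the shank's axis at the head's underside; z up. Hangs upright, bit down, yaw about the rack's, x along the peg. A half turn about z looks the same.
- bit_key_tip (a point): Centre of the lower end of the key's bit, 44 mm below the key's origin. The bit's lower corners are bevelled.
- bit_key_grip (a point): Point inside the key's head, 22 mm above the key's origin, 34 mm below the head's top: a place to grip across the 40 mm width (key's y), from above, without touching the peg, which passes 21 mm higher along the key's x.
- socket_key: The other key on the rack, to be left hanging: same black head and origin, but under it a plain thick round socket tube, 18 mm across and 44 mm long, that does not fit the slot. Which of the two pegs carries which key varies.
- key_rack: Fixed plywood rack: foot 100 x 250 x 12 mm, upright board from x = 30 to 44 mm, 148 mm high. Origin: centre of the underside; z up, pegs point to its -x (to the robot). Steel pegs 6 mm thick at y = -60 and 60, z = 140 mm, end turned up 45 deg from x = -30 to a tip at x = -42, z = 152. Keys hang at x about -10, origin 97 mm high; raise one 14 mm, then draw it 70 mm along -x: it clears the tip.
- key_switch: Fixed grey box 120 x 120 mm, 48 mm tall, black cable gland on its back (+x) face. Origin: centre of the underside; z up. In the middle of its top a 46 mm square steel plate, 52 mm above the table, has a bevelled key slot 25 x 8 mm; its length lies along the box's y axis turned 45 deg counter-clockwise seen from above, i.e. direction (-0.71, 0.71) of the box. An aluminium ring with a pointer turns with the key.
- slot_mouth (a point): Centre of the slot at the plate's top face, on the upright turning axis, 52 mm above the table. The key goes in straight down, the bit's width along the slot. The plate is 8 mm thick and keeps the key from turning until the whole 12 mm bit is below it.
- slot_bottom (a point): Bottom of the slot, 26 mm under slot_mouth, 26 mm above the table: the key's tip rests here when fully home (the head's underside is then 70 mm above the table). From about 8 mm above this bottom on, two spring pins at the slot's ends catch the bit's lower corners, about 4 to 10 N to push past; small yaw wiggles (0.05 rad) help.
- cylinder (a joint): Turn of the lock cylinder: 0 = off, grows clockwise seen from above to its stop at 1.57 rad = on. It springs back to 0 with 0.045 N m at the start, 0.12 N m at the stop. The bit has about 0.15 rad of play in it, so the key must turn a little more than the cylinder.
- tape_measure: Bystander: yellow tape measure 67 x 85 x 31 mm, lying loose; origin under its centre.
- screw_tin: Bystander: open round tin 66 mm across, 41 mm tall; origin under its centre.
- corner_key: Bystander: white L-shaped nylon corner piece 42 x 42 x 9 mm; origin under its centre.
- black_tape: Bystander: small roll of black tape 64 mm across, 19 mm tall, lying flat; origin under its centre.
- blue_marker: Bystander: dark blue felt marker 132 mm long, 17 mm thick; origin under its centre.
Things that resemble listed ones, but are neither listed nor needed, are in the scene too. Leave any yellow look-alike of the bit_key alone. Leave any green look-alike of the socket_key alone.

How it is judged:
By the outcome, as a careful person would: the job done as asked, in the order asked, and still so for the second after the job is handed in, while the arm keeps its last pose, push and grip.
It also fails if it takes over 48 s, if anything falls off the work surface, if the arm or the gripper's body presses on something with over 40 N, if the wrist force passes 120 N, or if a joint passes its speed limit or range.

## Working session

There is one attempt and no reset: what is moved stays moved. The work goes in short steps, Python scripts to look and compute and a tool call to move; the robot and the scene stay as the last step left them, time stands still between calls to the robot, and variables do not carry over. Pictures are saved under pics/ and viewed, at most 10 in all, crops included, and the job is handed in when it is done.

Besides the shell and the picture viewer there is one more tool, called after "Request:" as a command line: name --argument value ..., lists and objects as JSON in quotes. send_rows: Moves the arm, as the interface text tells. Its arguments: {"type":"object","properties":{"targets":{"type":"string"},"grip_force":{"type":"number"}},"required":["targets"]}

```bash
mkdir -p pics; ls; cat > h.py <<'E'
import numpy as np, cv2
from workcell import env, eyes
from scipy.spatial.transform import Rotation as R
def att(f):
    a=np.array(f["attitude"],float)
    if a.shape==(3,3): return a
    if a.size==4: return None
    return R.from_euler('xyz',a,degrees=True).as_matrix()
def K(f):
    fl=f["image"].shape[0]/2/np.tan(np.radians(f["fovy"])/2)
    return np.array([[fl,0,f["cx"]],[0,fl,f["cy"]],[0,0,1.]])
def ray(f,uv):
    p=cv2.undistortPoints(np.array(uv,float).reshape(-1,1,2),K(f),np.array(f["D"],float)).reshape(-1,2)
    d=np.c_[p[:,0],-p[:,1],-np.ones(len(p))]@att(f).T
    return np.array(f["eye"],float),d/np.linalg.norm(d,axis=1)[:,None]
def onz(f,uv,z):
    e,d=ray(f,uv); return e+d*((z-e[2])/d[:,2])[:,None]
def proj(f,P):
    c=(np.atleast_2d(P)-np.array(f["eye"]))@att(f); c=c*[1,-1,-1]
    return cv2.projectPoints(c,np.zeros(3),np.zeros(3),K(f),np.array(f["D"],float))[0].reshape(-1,2)
def tri(fs,uvs):
    A=np.zeros((3,3));b=np.zeros(3)
    for f,uv in zip(fs,uvs):
        e,d=ray(f,uv);M=np.eye(3)-np.outer(d[0],d[0]);A+=M;b+=M@e
    return np.linalg.solve(A,b)
E
python3 - <<'E'
from h import *
print(env.state())
for n in("scene","top"):
    f=eyes.grab_frame(n); cv2.imwrite(f"pics/{n}0.png",f["image"]); print({k:v for k,v in f.items() if k!="image"})
    np.save(f"{n}0.npy",f,allow_pickle=True)
E
```

```text
pics
{'time_s': 0.0, 'qpos': array([ 6.26220514e+01,  1.83508111e+01,  8.97060444e+01, -1.27374222e-03,
        7.20425875e+01, -1.14317639e+00]), 'qvel': array([ 0.08004999, -0.00297665,  0.11612783,  0.01035723, -0.02975915,
        0.01958476]), 'effort': array([-1.20616984e-03, -4.12468243e+01, -2.31966448e+01,  7.23495358e-02,
        4.59504244e-02, -1.34742995e-04]), 'ee_pos': array([253.93127479, 515.33717689, 213.1310417 ]), 'ee_rot': array([-1.79900553e+02, -7.73204669e-04,  1.53765621e+02]), 'force': array([-0.44690136,  0.98677697, -0.35350815]), 'torque': array([ 0.02535938,  0.00987775, -0.03883782]), 'gripper_force': 0.0, 'gripper_width': 91.29972863528585}
{'fovy': 54.15144025340205, 'cx': 316.5670149446038, 'cy': 200.49106567467254, 'D': array([-0.08087596,  0.        ,  0.        ,  0.        ,  0.        ]), 'eye': array([-147.61116799, -572.70862132,  708.52244517]), 'attitude': array([ 55.848431  ,  -0.08718189, -54.06916084])}
{'fovy': 51.47182329676236, 'cx': 316.7537672519521, 'cy': 198.26531073872815, 'D': array([-0.11139258,  0.        ,  0.        ,  0.        ,  0.        ]), 'eye': array([ 364.4417912 ,  -67.65603166, 1444.59821476]), 'attitude': array([  7.68017065,   0.15104845, -89.70646366])}
```

View pics/scene0.png

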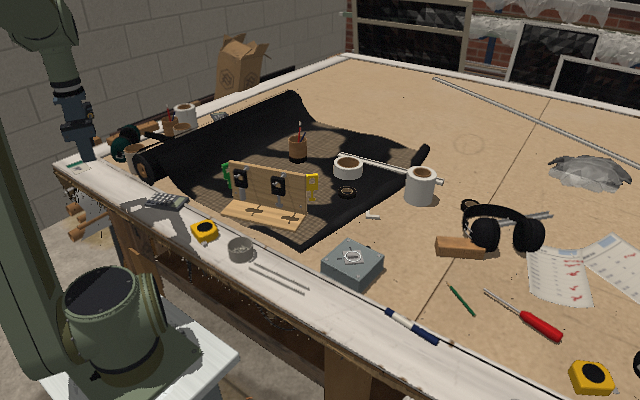

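View pics/top0.png

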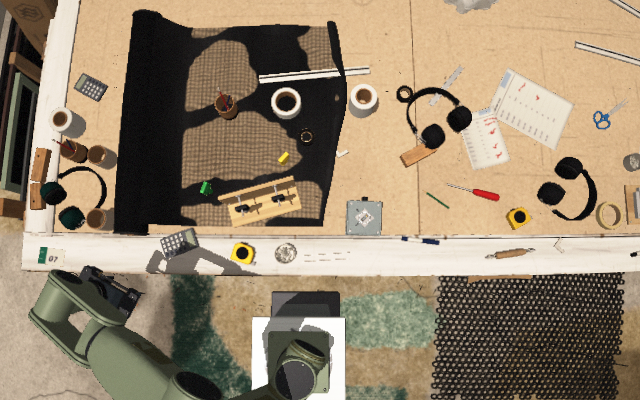

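The rack is at about (265,195) in the scene view and (260,200) in the top view. The switch is at (352,262) and (364,217). I'll zoom in on both.

```bash
python3 - <<'E'
from h import *
s=cv2.imread("pics/scene0.png");t=cv2.imread("pics/top0.png")
a=cv2.resize(s[145:300,210:400],(760,620),interpolation=cv2.INTER_CUBIC)[:600]
cv2.imwrite("pics/s1.png",a)
b=cv2.resize(t[165:245,195:395],(800,320),interpolation=cv2.INTER_CUBIC)
cv2.imwrite("pics/t1.png",b)
E
```

```text
(no output)
```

View pics/s1.png

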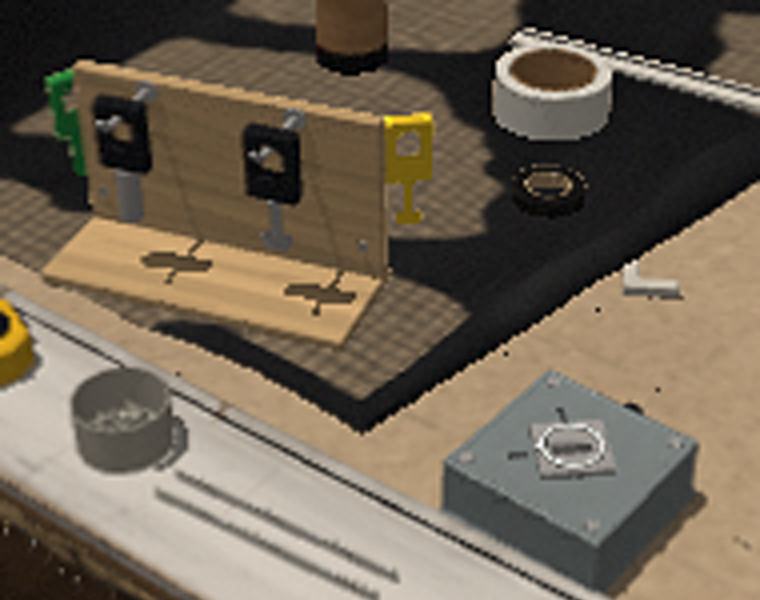

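View pics/t1.png

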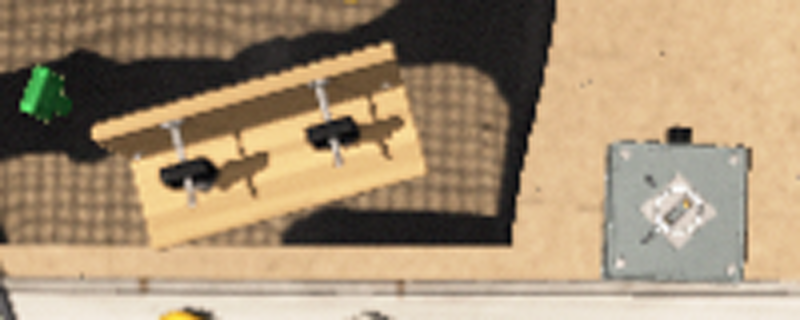

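The bit key hangs on the right-hand peg (rack y = -60), at scene crop (272,165) and top crop (332,133). The socket key is on the left peg. I'll compute the poses next.

```bash
python3 - <<'E'
from h import *
S=np.load("scene0.npy",allow_pickle=True).item();T=np.load("top0.npy",allow_pickle=True).item()
t=lambda x,y:(195+x/4-.4,165+y/4-.4); s=lambda x,y:(210+x/4-.4,145+y/4-.4)
np.set_printoptions(precision=1,suppress=True)
print("foot front T",onz(T,[t(157,248),t(425,175)],12)); print("foot front S",onz(S,[s(43,272),s(340,345)],12))
print("board back top T",onz(T,[t(92,126),t(390,42)],148));print("board top S l,r front",onz(S,[s(78,64),s(384,120)],148))
print("peg tips tri L,R",tri([S,T],[s(102,127),t(192,202)]),tri([S,T],[s(254,155),t(337,163)]))
print("box T",onz(T,[t(612,142),t(748,145),t(743,280),t(603,278)],48))
print("box S",onz(S,[s(550,372),s(697,445),s(600,545),s(443,465)],48))
print("slot T",onz(T,[t(679,210)],52),"S",onz(S,[s(571,446)],52))
def hsvmask(f):
    return cv2.cvtColor(f["image"],cv2.COLOR_BGR2HSV)
# key head in S, dark blobs
for n,f,(u0,v0,u1,v1) in(("S",S,(268,172,290,200)),("T",T,(268,190,288,205))):
    g=f["image"][v0:v1,u0:u1].max(2)<50
    k,l,st,c=cv2.connectedComponentsWithStats(g.astype(np.uint8)); i=1+st[1:,4].argmax(); print(n,st[i]+[u0,v0,0,0,0],c[i]+[u0,v0])
E
```

```text
foot front T [[457.  224.4  12. ]
 [522.   -7.8  12. ]]
foot front S [[458.7 227.3  12. ]
 [522.9 -10.8  12. ]]
board back top T [[544.7 251.8 148. ]
 [613.2  15.4 148. ]]
board top S l,r front [[540.2 250.8 148. ]
 [609.3  13.1 148. ]]
peg tips tri L,R [485.2 169.6 147.3] [516.7  55.  149.8]
box T [[ 547.  -167.8   48. ]
 [ 544.9 -283.6   48. ]
 [ 430.3 -277.8   48. ]
 [ 431.7 -159.8   48. ]]
box S [[ 547.5 -169.8   48. ]
 [ 540.9 -282.5   48. ]
 [ 431.6 -277.4   48. ]
 [ 433.2 -164.5   48. ]]
slot T [[ 488.9 -223.8   52. ]] S [[ 490.2 -221.2   52. ]]
S [271 176  15  20 214] [277.8 185.8]
T [272 195  13   7  50] [278.4 197.7]
```

```bash
cat >> h.py <<'E'
def delta(p,yaw,st=None):
    st=st or env.state(); R0=R.from_euler('xyz',st["ee_rot"],degrees=True)
    R1=R.from_euler('xyz',[180,0,yaw],degrees=True)
    d=R0.inv().apply(np.array(p)-st["ee_pos"])/1000; w=(R0.inv()*R1).as_rotvec(degrees=True)
    print("delta",d.round(4),w.round(2))
E
python3 -c "
from h import *
T=np.load('top0.npy',allow_pickle=True).item()
print(onz(T,[(278.4,197.7)],150))
delta((515,75,240),15.7)"
```

```text
[[540.22488268  57.58341133 150.        ]]
delta [-0.4288 -0.2797 -0.0264] [-4.0000e-02  1.1000e-01  1.3807e+02]
```

Request:
send_rows --targets "-0.429 -0.28 -0.0264 0 0 138 100;-0.429 -0.28 -0.0264 0 0 138 100;-0.429 -0.28 -0.0264 0 0 138 100;-0.429 -0.28 -0.0264 0 0 138 100;-0.429 -0.28 -0.0264 0 0 138 100;-0.429 -0.28 -0.0264 0 0 138 100;-0.429 -0.28 -0.0264 0 0 138 100;-0.429 -0.28 -0.0264 0 0 138 100;-0.429 -0.28 -0.0264 0 0 138 100;-0.429 -0.28 -0.0264 0 0 138 100;-0.429 -0.28 -0.0264 0 0 138 100;-0.429 -0.28 -0.0264 0 0 138 100"

```text
time_s: 1.1
ee_pos: [509.0, 84.1, 239.6]
ee_rot: [-180.0, 0.0, 67.5]
force: [0.6, 1.7, 0.5]
gripper_width: 91.3
gripper_force: 0.0
```

```bash
python3 -c "
from h import *
s=env.state();print(s['time_s'],s['ee_pos'],s['ee_rot'],s['qpos'])
delta((515,75,240),15.7)"
```

```text
1.1 [509.00520235  84.12391835 239.58564882] [-1.79975784e+02  2.04767022e-04  6.74561684e+01] [8.09932607e+00 1.20618133e+01 9.46119768e+01 1.26990647e-02
 7.33471490e+01 3.06395163e+01]
delta [-0.0061  0.009  -0.0004] [-2.000e-02  1.000e-02  5.176e+01]
```

Request:
send_rows --targets "0 0 0 0 0 51 100;0 0 0 0 0 51 100;0 0 0 0 0 51 100;0 0 0 0 0 51 100;0 0 0 0 0 51 100;0 0 0 0 0 51 100;0 0 0 0 0 51 100;0 0 0 0 0 51 100;0 0 0 0 0 51 100;0 0 0 0 0 51 100"

```text
time_s: 1.93
ee_pos: [508.5, 86.2, 239.5]
ee_rot: [-180.0, 0.0, 17.0]
force: [-0.2, -0.2, 0.3]
gripper_width: 91.2
gripper_force: 0.0
```

```bash
python3 -c "
from h import *
s=env.state();print(s['ee_pos'],s['ee_rot'])
f=eyes.grab_frame('wrist');print(f['eye'],f['attitude'],f['fovy']);cv2.imwrite('pics/w0.png',f['image']);np.save('w0.npy',f,allow_pickle=True)"
```

```text
[508.4888484   86.17157361 239.48752457] [-1.79992045e+02  2.15314438e-02  1.69750588e+01]
[577.86885051 107.33901245 410.40167455] [-1.50664924e+01  3.58330217e-02 -7.30478393e+01] 70.130902520481
```

View pics/w0.png

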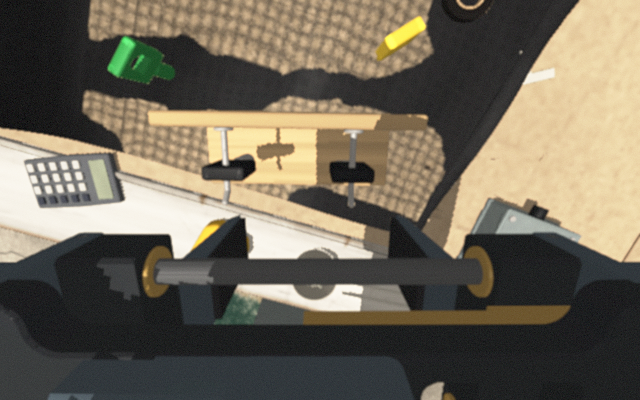

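The wrist view shows the rack. The bit key's head is at (352,173) on the right peg, with the peg root at (353,132) and tip at (351,205). The socket key is at (228,170).

```bash
python3 - <<'E'
from h import *
np.set_printoptions(precision=1,suppress=True)
f=np.load("w0.npy",allow_pickle=True).item()
print("board back top l,r",onz(f,[(149,111),(427,115)],148))
print("pegroot L,R",onz(f,[(223,131),(353,132)],140)); print("pegtip",onz(f,[(226,203),(351,206)],152))
# dark heads
g=(f["image"].max(2)<45).astype(np.uint8); g[:155]=0; g[195:]=0; g[:,:195]=0; g[:,385:]=0
k,l,st,c=cv2.connectedComponentsWithStats(g)
for i in range(1,k):
    if st[i,4]>150:
        print(st[i],c[i]); 
        m=(l==i); us=np.where(m.any(0))[0]; print([(u,np.where(m[:,u])[0].min(),np.where(m[:,u])[0].max()) for u in us[::6]])
# predicted corners of head top
for yaw in (15.7,):
  for kx,ky in((544,61),(541,58.5)):
    Rz=R.from_euler('z',yaw,degrees=True)
    P=Rz.apply([[7,20,153],[7,-20,153],[-7,-20,153],[-7,20,153]])
    P=P+[kx,ky,0]; print(proj(f,P))
E
```

```text
board back top l,r [[544.7 252.9 148. ]
 [613.   17.  148. ]]
pegroot L,R [[545.9 189.1 140. ]
 [580.   73.9 140. ]]
pegtip [[483.3 168.9 152. ]
 [514.9  55.3 152. ]]
[207 160  48  18 325] [237.4 165.9]
[(np.int64(207), np.int64(166), np.int64(166)), (np.int64(213), np.int64(164), np.int64(167)), (np.int64(219), np.int64(162), np.int64(167)), (np.int64(225), np.int64(167), np.int64(167)), (np.int64(231), np.int64(161), np.int64(167)), (np.int64(237), np.int64(160), np.int64(167)), (np.int64(243), np.int64(161), np.int64(177)), (np.int64(249), np.int64(161), np.int64(173))]
[330 162  44  20 734] [350.8 172.5]
[(np.int64(330), np.int64(165), np.int64(171)), (np.int64(336), np.int64(162), np.int64(181)), (np.int64(342), np.int64(162), np.int64(181)), (np.int64(348), np.int64(168), np.int64(181)), (np.int64(354), np.int64(169), np.int64(181)), (np.int64(360), np.int64(163), np.int64(181)), (np.int64(366), np.int64(165), np.int64(181)), (np.int64(372), np.int64(170), np.int64(180))]
[[333.8 167.2]
 [377.8 168.2]
 [376.6 183.3]
 [333.2 182.4]]
[[335.4 171.2]
 [379.3 172.1]
 [378.1 187.1]
 [334.8 186.2]]
```

```bash
python3 -c "
from h import *
delta((544.3,63.4,100),16.1)"
```

```text
delta [0.0276 0.0322 0.1395] [-0.01  0.02  0.84]
```

Request:
send_rows --targets "0.0276 0.0322 0.01 0 0 0.8 100;0.0276 0.0322 0.03 0 0 0.8 100;0.0276 0.0322 0.06 0 0 0.8 100;0.0276 0.0322 0.09 0 0 0.8 100;0.0276 0.0322 0.115 0 0 0.8 100;0.0276 0.0322 0.13 0 0 0.8 100;0.0276 0.0322 0.139 0 0 0.8 100;0.0276 0.0322 0.139 0 0 0.8 100;0.0276 0.0322 0.139 0 0 0.8 100"

```text
time_s: 2.73
ee_pos: [544.8, 63.4, 101.0]
ee_rot: [-180.0, -0.0, 16.1]
force: [0.2, -0.2, 0.3]
gripper_width: 91.1
gripper_force: 0.0
```

```bash
python3 -c "
from h import *
delta((544.3,63.4,100),16.1)
f=eyes.grab_frame('wrist');np.save('w1.npy',f,allow_pickle=True);s=eyes.grab_frame('scene')
a=cv2.resize(f['image'][100:300,200:440],(480,400));b=cv2.resize(s['image'][150:240,210:330],(480,360))
c=np.zeros((400,960,3),np.uint8);c[:,:480]=a;c[:360,480:]=b
cv2.imwrite('pics/w1.png',cv2.resize(c,(800,333)))"
```

```text
delta [-0.0005 -0.0001  0.001 ] [-0.   -0.03 -0.04]
```

View pics/w1.png

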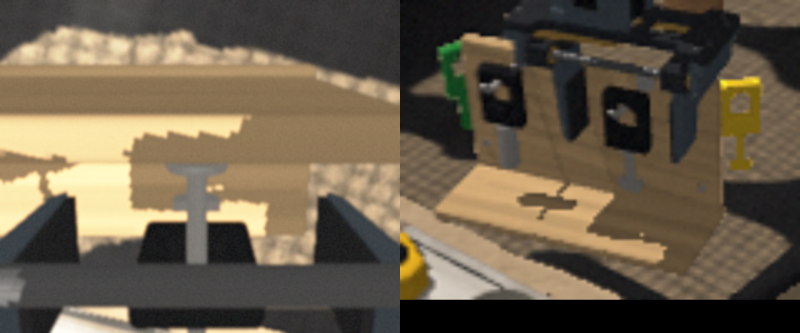

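The head (crop columns 135–265) sits centred between the fingers (70 and 320), so I'll close the gripper.

Request:
send_rows --targets "0 0 0.001 0 0 0 60;0 0 0.001 0 0 0 45;0 0 0.001 0 0 0 30;0 0 0.001 0 0 0 20;0 0 0.001 0 0 0 20;0 0 0.001 0 0 0 20;0 0 0.001 0 0 0 20;0 0 0.001 0 0 0 20;0 0 0.001 0 0 0 20" --grip_force 40

```text
time_s: 3.58
ee_pos: [544.4, 63.3, 99.7]
ee_rot: [-180.0, -0.0, 16.0]
force: [-0.2, -0.1, 0.4]
gripper_width: 39.8
gripper_force: 40.0
```

Gripped at 39.8 mm. Now lift 16 mm and draw it out along -x. The tool's x axis equals the rack's x axis at this yaw.

Request:
send_rows --targets "0 0 -0.005 0 0 0 20;0 0 -0.010 0 0 0 20;0 0 -0.015 0 0 0 20;0 0 -0.0155 0 0 0 20;-0.010 0 -0.0155 0 0 0 20;-0.022 0 -0.0155 0 0 0 20;-0.036 0 -0.0155 0 0 0 20;-0.050 0 -0.0155 0 0 0 20;-0.064 0 -0.0155 0 0 0 20;-0.076 0 -0.0155 0 0 0 20;-0.080 0 -0.0155 0 0 0 20;-0.080 0 -0.0155 0 0 0 20"

```text
time_s: 4.58
ee_pos: [466.2, 41.0, 115.3]
ee_rot: [-180.0, 0.0, 16.0]
force: [-0.1, 0.0, -0.8]
gripper_width: 39.6
gripper_force: 40.0
```

```bash
python3 -c "
from h import *
delta((410,-223,200),42.2)
f=eyes.grab_frame('wrist');s=eyes.grab_frame('scene')
a=cv2.resize(f['image'][100:300,200:440],(480,400));b=cv2.resize(s['image'][150:240,210:330],(480,360))
c=np.zeros((400,960,3),np.uint8);c[:,:480]=a;c[:360,480:]=b
cv2.imwrite('pics/w2.png',cv2.resize(c,(800,333)))"
```

```text
delta [-0.1269  0.2382 -0.0847] [-2.000e-02  2.000e-02 -2.619e+01]
```

View pics/w2.png

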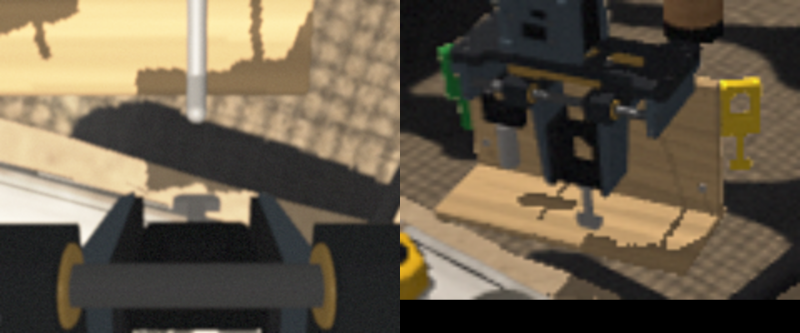

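The key is in the grip with the peg cleared, and its bit is visible in the wrist view at about (317,224). Next I'll move so the wrist camera looks at the slot.

```bash
python3 -c "
from h import *
delta((437,-269,170),42.2)"
```

```text
delta [-0.1154  0.2897 -0.0547] [  0.03  -0.07 -26.18]
```

Request:
send_rows --targets "-0.01 0.02 -0.03 0 0 0 20;-0.024 0.06 -0.0547 0 0 -6 20;-0.04 0.10 -0.0547 0 0 -12 20;-0.056 0.14 -0.0547 0 0 -18 20;-0.072 0.18 -0.0547 0 0 -24 20;-0.088 0.22 -0.0547 0 0 -26.2 20;-0.10 0.25 -0.0547 0 0 -26.2 20;-0.11 0.275 -0.0547 0 0 -26.2 20;-0.1154 0.2897 -0.0547 0 0 -26.2 20;-0.1154 0.2897 -0.0547 0 0 -26.2 20;-0.1154 0.2897 -0.0547 0 0 -26.2 20"

```text
time_s: 5.6
ee_pos: [436.8, -269.7, 169.5]
ee_rot: [-180.0, -0.0, 42.1]
force: [-0.9, 0.0, -0.4]
gripper_width: 39.6
gripper_force: 40.0
```

```bash
python3 -c "
from h import *
s=env.state();print(s['ee_pos'],s['ee_rot'])
f=eyes.grab_frame('wrist');np.save('w3.npy',f,allow_pickle=True);np.save('st3.npy',s,allow_pickle=True)
cv2.imwrite('pics/w3.png',cv2.resize(f['image'][20:270,160:480],(800,625),interpolation=cv2.INTER_CUBIC)[:600])"
```

```text
[ 436.84788127 -269.66294467  169.48683868] [-1.79960508e+02 -3.11394647e-02  4.21102062e+01]
```

View pics/w3.png

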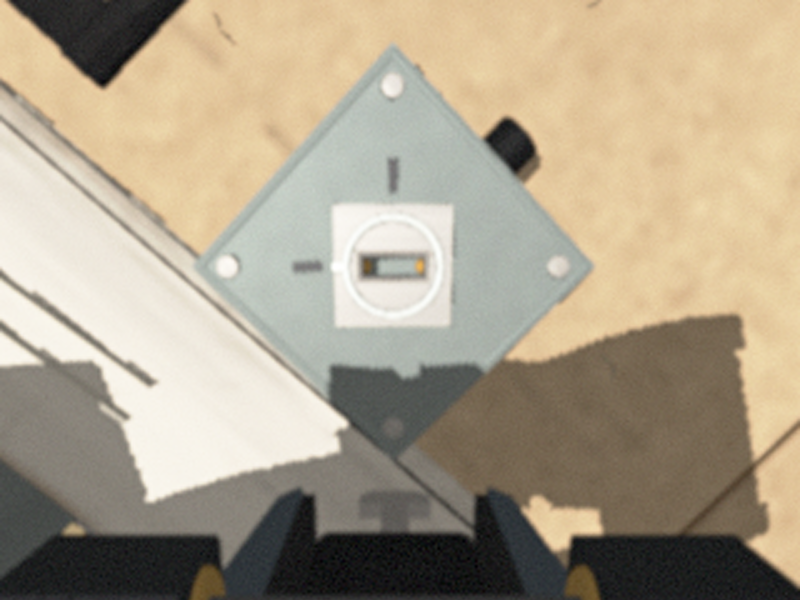

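The slot centre is at crop (393,266), with ends at x = 360 and 427. The held bit's upper face spans x 359–429 at y≈492, well aligned.

```bash
python3 - <<'E'
from h import *
np.set_printoptions(precision=2,suppress=True)
f=np.load("w3.npy",allow_pickle=True).item(); st=np.load("st3.npy",allow_pickle=True).item()
c=lambda x,y:(160+(x+.5)/2.5-.5,20+(y+.5)/2.5-.5)
R0=R.from_euler('xyz',st["ee_rot"],degrees=True)
tool=lambda P:R0.inv().apply(P-st["ee_pos"])
P=onz(f,[c(393,266),c(360,266),c(427,266)],52);print("slot",P,tool(P))
d=P[1]-P[2];print("slot yaw",np.degrees(np.arctan2(-d[0],d[1])))
Q=onz(f,[c(332,204),c(453,204),c(450,327),c(334,327)],52);print("plate",Q.mean(0),tool(Q))
B=onz(f,[c(392,85),c(228,266),c(558,266),c(392,428)],48);print("screws",B.mean(0),tool(B))
for z in(st["ee_pos"][2]-47+12,):
    K_=onz(f,[c(359,492),c(429,492),c(394,492)],z);print("bit back edge",tool(K_))
print(f["eye"],tool(f["eye"]))
E
```

```text
slot [[ 488.21 -221.78   52.  ]
 [ 479.54 -212.17   52.  ]
 [ 497.15 -231.67   52.  ]] [[ 70.15  -1.   117.53]
 [ 70.16 -13.94 117.53]
 [ 70.15  12.34 117.52]]
slot yaw 42.08879057756482
plate [ 487.79 -221.76   52.  ] [[ 93.24 -24.4  117.55]
 [ 93.22  22.06 117.52]
 [ 46.47  21.82 117.5 ]
 [ 46.48 -24.67 117.53]]
screws [ 487.97 -221.7    48.  ] [[135.8   -1.32 121.56]
 [ 70.17 -66.67 121.57]
 [ 70.12  64.61 121.48]
 [  3.99  -1.49 121.49]]
bit back edge [[  4.28 -11.18  35.01]
 [  4.28  10.11  35.  ]
 [  4.28  -0.54  35.  ]]
[ 490.52 -221.    340.5 ] [  72.54   -0.23 -170.97]
```

Request:
send_rows --targets "0.03 -0.0003 0 0 0 0 20;0.055 -0.0005 0 0 0 0 20;0.0682 -0.0006 0.01 0 0 0 20;0.0682 -0.0006 0.03 0 0 0 20;0.0682 -0.0006 0.05 0 0 0 20;0.0682 -0.0006 0.0605 0 0 0 20;0.0682 -0.0006 0.0605 0 0 0 20;0.0682 -0.0006 0.0605 0 0 0 20"

```text
time_s: 6.32
ee_pos: [486.4, -222.1, 108.9]
ee_rot: [-179.9, 0.0, 42.3]
force: [-0.2, 0.3, 0.2]
gripper_width: 39.8
gripper_force: 40.0
```

```bash
python3 -c "
from h import *
s=env.state();print(s['ee_pos'],s['ee_rot'],s['force'])
f=eyes.grab_frame('wrist');np.save('w4.npy',f,allow_pickle=True);np.save('st4.npy',s,allow_pickle=True)
cv2.imwrite('pics/w4.png',cv2.resize(f['image'][190:250,277:357],(800,600),interpolation=cv2.INTER_CUBIC)[:600])"
```

```text
[ 486.40981388 -222.13424918  108.94607804] [-1.79927111e+02  2.75480816e-02  4.22811325e+01] [-0.23251497  0.28040086  0.15992533]
```

View pics/w4.png

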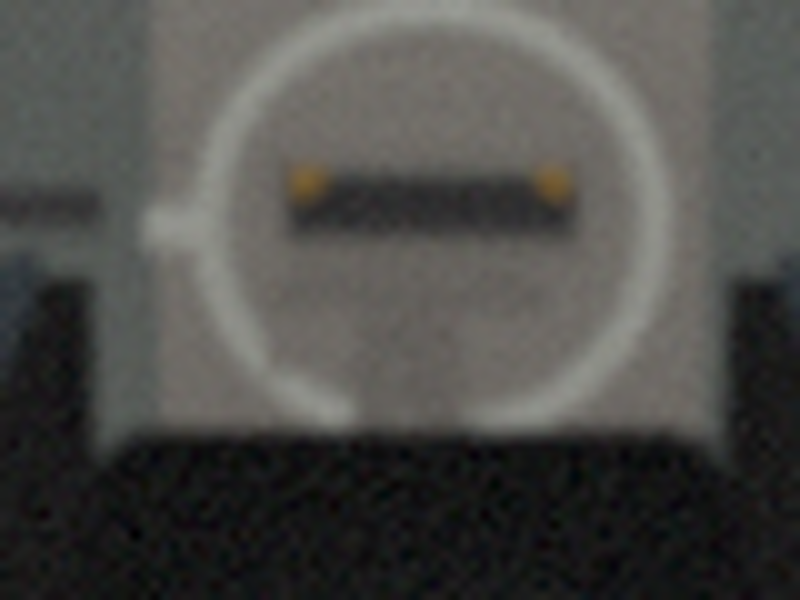

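The slot is seen at x 288–572 (centre 430), and the shank at about 365–465. I'll quantify this from intensity profiles.

```bash
python3 - <<'E'
from h import *
np.set_printoptions(precision=2,suppress=True,linewidth=200)
f=np.load("w4.npy",allow_pickle=True).item(); st=np.load("st4.npy",allow_pickle=True).item()
g=f["image"].mean(2)
print("shank rows 224-231, cols 308..330",g[224:232,306:332].mean(0).round(0))
for r in range(212,224): print(r,g[r,298:340].round(0).astype(int))
print("cols mid rows 200..235",g[200:235,316:324].mean(1).round(0).astype(int))
print("left bit",g[200:235,308:312].mean(1).round(0).astype(int)); print("right",g[200:235,325:329].mean(1).round(0).astype(int))
R0=R.from_euler('xyz',st["ee_rot"],degrees=True)
pr=lambda P:proj(f,R0.apply(P)+st["ee_pos"])
z=47
for ox in(0,1.8): print("bit top corners ox",ox,pr([[ox+2.5,-11,35],[ox+2.5,11,35],[ox+2.5,-11,47],[ox+2.5,11,47]]),"shank",pr([[ox,-4,20],[ox,4,20]]))
P=onz(f,[(277+430/10-.45,0+190+20)],52);print(R0.inv().apply(P-st["ee_pos"]))
E
```

```text
shank rows 224-231, cols 308..330 [122. 122. 120. 120. 117. 113. 104.  96.  94.  96.  97.  96.  93.  94.  95.  95.  97. 102. 107. 110. 111. 112. 115. 117. 119. 120.]
212 [137 126 113 108 105 108 100  88  67  54  59  56  58  50  53  60  51  58  51  61  52  55  55  57  57  57  54  61  56  54  57  53  58  55  57  64  82  96 107 106 108 109]
213 [134 129 117 111 106 108  99  89  76  72  73  76  73  76  73  71  68  69  76  73  74  73  67  72  72  74  75  67  72  72  70  72  72  73  70  74  83 100 104 102 108 112]
214 [136 128 112 109 110 106 104  99  91  87  90  87  89  87  87  88  87  91  89  86  90  92  91  88  87  88  92  87  87  93  87  91  90  86  88  89  95 102 107 109 107 113]
215 [138 129 118 110 105 108 105 102 101  98  98  98  99  95 100  94  95  97  93  97  98  93  96  96  95  95  99  95  97  96  92  96  97  99  99  98  99 100 105 109 105 113]
216 [143 131 117 109 107 105 106 105  98  99  97  98  99 100 100  96  98  97  95  98  98  97  99  99  97  97 100  99  99 101 102 101  99 101 105 102 102 106 105 108 109 114]
217 [138 136 124 110 104 108 104 103 100  99  98  99  96  96  98
[... 1203 characters left out ...]
95  78  56  46  46  48  56  73  89  96  98  98  98  95  95  98  97  95  96  96  97  96  95  95  97  96  82  51  26]
left bit [107 109 109 108 105 104  96  82  64  53  46  46  56  74  88  97  99  97  96  97  99 103 105 106 106 105 105 108 115 127 139 135 109  63  27]
right [106 108 107 108 106 102  98  78  57  48  48  50  57  70  88  95 100  95  96  96  98  99 106 107 107 104 105 106 106 112 124 131 114  71  29]
bit top corners ox 0 [[303.6  218.73]
 [332.47 218.72]
 [304.31 213.91]
 [331.72 213.9 ]] shank [[312.45 228.84]
 [323.66 228.84]]
bit top corners ox 1.8 [[303.56 216.48]
 [332.5  216.48]
 [304.28 211.76]
 [331.75 211.76]] shank [[312.44 226.46]
 [323.68 226.46]]
[[ 2.73  1.29 56.94]]
```

Request:
send_rows --targets "0 0.001 0 0 0 0 20;0 0.0018 0 0 0 0 20;0 0.0018 0 0 0 0 20;0 0.0018 0 0 0 0 20"

```text
time_s: 6.7
ee_pos: [488.1, -224.4, 110.0]
ee_rot: [179.9, -0.0, 42.2]
force: [0.1, -0.3, -0.0]
gripper_width: 39.7
gripper_force: 40.0
```

```bash
python3 - <<'E'
from h import *
np.set_printoptions(precision=2,suppress=True,linewidth=200)
s=env.state();print(s['ee_pos'],s['ee_rot'],s['force'])
f=eyes.grab_frame('wrist');np.save('w5.npy',f,allow_pickle=True);np.save('st5.npy',s,allow_pickle=True)
w3=np.load("w3.npy",allow_pickle=True).item()
sc=eyes.grab_frame('scene')
st=lambda im,lo,hi:np.clip((im.astype(float)-lo)*255/(hi-lo),0,255).astype(np.uint8)
a=cv2.resize(st(f['image'][195:240,290:350],40,150),(400,300),interpolation=cv2.INTER_CUBIC)
b=cv2.resize(st(w3['image'][205:250,290:350],30,150),(400,300),interpolation=cv2.INTER_CUBIC)
u,v=proj(sc,[[488,-222,75]])[0].astype(int)
c=cv2.resize(sc['image'][v-45:v+45,u-60:u+60],(400,300),interpolation=cv2.INTER_CUBIC)
o=np.zeros((600,800,3),np.uint8);o[:300,:400]=a;o[:300,400:]=b;o[300:,:400]=c
cv2.imwrite('pics/w5.png',o); print(u,v)
R0=R.from_euler('xyz',s["ee_rot"],degrees=True); print(R0.inv().apply(f['eye']-s['ee_pos']))
g=f["image"].mean(2); print(g[210:213,300:340].mean(0).round(0)); print(g[224:231,304:332].mean(0).round(0))
E
```

```text
[ 488.13 -224.42  109.99] [179.93  -0.03  42.21] [ 0.13 -0.34 -0.02]
352 249
[  72.55   -0.24 -170.94]
[105.  95.  68.  57.  52.  53.  54.  54.  57.  52.  54.  53.  54.  56.  55.  53.  54.  54.  54.  56.  55.  54.  52.  54.  54.  53.  53.  54.  54.  56.  77.  97. 104. 106. 107. 111. 119. 135. 142.
 136.]
[122. 121. 118. 116. 113. 112. 110. 108. 101.  95.  94.  96.  96.  96.  95.  95.  96.  95.  99. 106. 113. 116. 120. 122. 122. 122. 120. 118.]
```

View pics/w5.png

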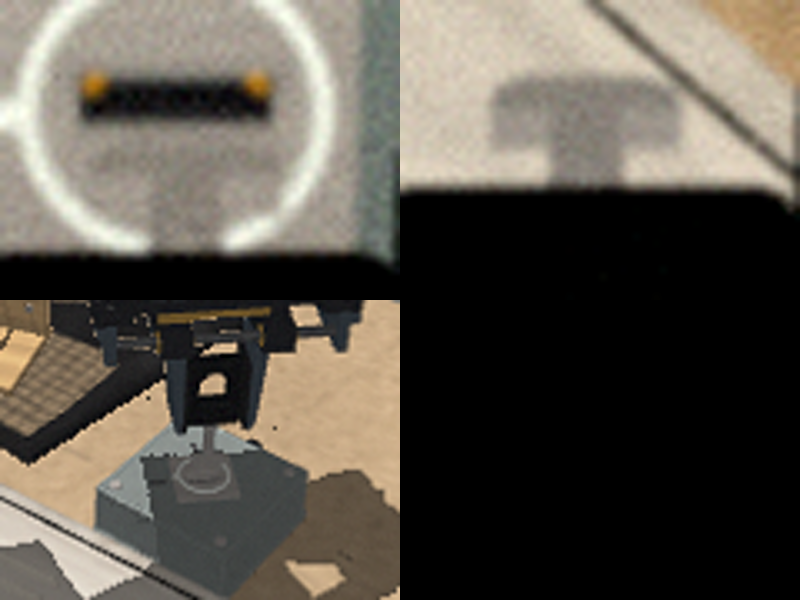

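In the w3 panel the bit's back face spans crop rows 75–103 and its top face 103–148. So my earlier edge was the lower one, and the bit centre is at tool x≈-1.6. I'll hold to settle, then re-measure.

Request:
send_rows --targets "0 0 0 0 0 0 20;0 0 0 0 0 0 20;0 0 0 0 0 0 20;0 0 0 0 0 0 20;0 0 0 0 0 0 20"

```text
time_s: 7.22
ee_pos: [487.8, -224.1, 109.3]
ee_rot: [-180.0, -0.0, 42.2]
force: [0.2, -0.1, -0.6]
gripper_width: 39.9
gripper_force: 40.0
```

```bash
cat > m.py <<'E'
from h import *
np.set_printoptions(precision=2,suppress=True,linewidth=200)
def edge(a,x0,th):
    s=np.where((a[:-1]-th)*(a[1:]-th)<0)[0]; return [round(float(x0+i+(th-a[i])/(a[i+1]-a[i])),2) for i in s]
s=env.state();print(s['ee_pos'],s['ee_rot'])
f=eyes.grab_frame('wrist');g=f["image"].mean(2);R0=R.from_euler('xyz',s["ee_rot"],degrees=True)
# slot dark blob
m=(g[190:235,290:350]<76).astype(np.uint8);m[30:]=0
k,l,stt,c=cv2.connectedComponentsWithStats(m);i=1+stt[1:,4].argmax();print(stt[i]+[290,190,0,0,0])
cu,cv=c[i]+[290,190];r=int(round(cv))
e=edge(g[r-1:r+2,290:350].mean(0),290,80); e=[x for x in e if abs(x-cu)<18]; ev=edge(g[195:230,int(cu)-6:int(cu)+7].mean(1),195,76);print("cols",e,"rows",ev)
um=(e[0]+e[-1])/2
P=onz(f,[(um,ev[0]),(e[0],ev[0]),(e[-1],ev[0])],52);t=R0.inv().apply(P-s['ee_pos']);print("slot far edge tool",t,"centre x",t[0,0]-4.85)
a=g[222:229,306:332].mean(0);print("shank",edge(a,306,103))
pr=lambda P:proj(f,R0.apply(P)+s["ee_pos"])
print("pred shank y=0",pr([[-1.6,-4,25],[-1.6,4,25]])[:,0].mean())
E
python3 m.py
```

```text
[ 487.84 -224.06  109.31] [-179.99   -0.     42.23]
[303 207  28   7 160]
cols [302.02, 330.94] rows [206.7, 212.9]
slot far edge tool [[  5.47  -1.25  57.31]
 [  5.47 -13.32  57.31]
 [  5.47  10.82  57.31]] centre x 0.6206860158756244
shank [311.45, 323.4]
pred shank y=0 318.0239110766291
```

Request:
send_rows --targets "0.0015 -0.0005 0 0 0 0 20;0.003 -0.0009 0 0 0 0 20;0.003 -0.0009 0.003 0 0 0 20;0.003 -0.0009 0.006 0 0 0 20;0.003 -0.0009 0.008 0 0 0 20;0.003 -0.0009 0.008 0 0 0 20;0.003 -0.0009 0.008 0 0 0 20"

```text
time_s: 7.85
ee_pos: [489.3, -221.3, 101.1]
ee_rot: [-180.0, 0.0, 42.2]
force: [-0.2, -0.5, -0.5]
gripper_width: 40.2
gripper_force: 40.0
```

```bash
python3 m.py; python3 -c "
from h import *
print(env.state()['force'],env.state()['torque'])"
```

```text
[ 489.31 -221.34  101.06] [-179.97    0.01   42.23]
[303 213  30   6  92]
cols [302.9, 332.33] rows [212.44, 215.78]
slot far edge tool [[  3.06  -0.31  49.06]
 [  3.06 -12.21  49.07]
 [  3.06  11.6   49.05]] centre x -1.787460697454581
shank [311.72, 322.97]
pred shank y=0 318.03089980025266
[ 0.19107511  0.14411203 -1.48236066] [-0.03193663  0.13934358  0.02623082]
```

Request:
send_rows --targets "0.0002 0.0001 0.002 0 0 0 20;0.0002 0.0001 0.004 0 0 0 20;0.0002 0.0001 0.006 0 0 0 20;0.0002 0.0001 0.008 0 0 0 20;0.0002 0.0001 0.008 0 0 0 20"

```text
time_s: 8.32
ee_pos: [489.3, -221.2, 92.8]
ee_rot: [-179.9, 0.0, 42.2]
force: [-0.4, 0.8, -0.8]
gripper_width: 40.0
gripper_force: 40.0
```

The bit has entered the plate without resistance. Continuing down.

Request:
send_rows --targets "0 0 0.003 0 0 0 20;0 0 0.006 0 0 0 20;0 0 0.009 0 0 0 20;0 0 0.011 0 0 0 20;0 0 0.011 0 0 0 20"

```text
time_s: 8.73
ee_pos: [489.4, -221.2, 81.7]
ee_rot: [-179.9, 0.0, 42.2]
force: [0.2, -0.3, -0.5]
gripper_width: 40.3
gripper_force: 40.0
```

Now past the pins with yaw wiggles of ±3°.

Request:
send_rows --targets "0 0 0.001 0 0 2.5 20;0 0 0.002 0 0 0 20;0 0 0.003 0 0 -2.5 20;0 0 0.004 0 0 0 20;0 0 0.005 0 0 2.5 20;0 0 0.006 0 0 0 20;0 0 0.007 0 0 -2.5 20;0 0 0.008 0 0 0 20;0 0 0.009 0 0 2.5 20;0 0 0.009 0 0 -2.5 20;0 0 0.009 0 0 0 20;0 0 0.009 0 0 0 20"

```text
time_s: 9.73
ee_pos: [490.0, -221.8, 74.0]
ee_rot: [179.9, -0.0, 42.2]
force: [-0.6, -0.1, 2.6]
gripper_width: 39.8
gripper_force: 40.0
```

Request:
send_rows --targets "0 0 0.001 0 0 2.5 20;0 0 0.002 0 0 0 20;0 0 0.003 0 0 -2.5 20;0 0 0.003 0 0 0 20;0 0 0.004 0 0 2.5 20;0 0 0.004 0 0 -2.5 20;0 0 0.004 0 0 0 20;0 0 0.004 0 0 0 20"

```text
time_s: 10.4
ee_pos: [490.2, -222.0, 72.5]
ee_rot: [179.8, -0.0, 42.2]
force: [-4.3, 0.9, 19.3]
gripper_width: 39.9
gripper_force: 40.0
```

```bash
python3 -c "
from h import *
for i in range(3):
    s=env.state();print(s['ee_pos'],s['force'],s['torque'],s['qpos'][5]);eyes.grab_frame('wrist')"
```

```text
[ 490.23500207 -221.97599353   72.49160614] [-4.27153433  0.88704544 19.31101454] [0.13794018 1.21029096 0.03945992] 22.232860424277508
[ 490.23487377 -221.9849571    72.50278044] [-4.19488223e+00 -1.70464996e-05  2.04290176e+01] [0.09341071 1.27528792 0.04668319] 22.175577670094828
[ 490.23458634 -221.96569083   72.53486557] [-4.69976267  1.05598348 19.48276185] [ 0.13114504  1.22433002 -0.00864824] 22.16351044430984
```

The force is 19 N at z = 72.5, so the key is bottomed (home expected at about 72.7). I'll ease the push slightly and turn clockwise about the key axis, which sits at tool (-1.5, -0.5).

Request:
send_rows --targets "0 0 -0.001 0 0 0 20;-0.0001 0.0002 -0.001 0 0 7 20;-0.0002 0.0004 -0.001 0 0 14 20;-0.0003 0.0005 -0.001 0 0 21 20;-0.0004 0.0006 -0.001 0 0 28 20;-0.0006 0.0007 -0.001 0 0 35 20;-0.0007 0.0009 -0.001 0 0 42 20;-0.0009 0.001 -0.001 0 0 49 20;-0.001 0.001 -0.001 0 0 55 20;-0.001 0.001 -0.001 0 0 55 20" --grip_force 55

```text
time_s: 11.38
ee_pos: [490.0, -223.0, 72.6]
ee_rot: [180.0, -0.1, -12.9]
force: [-3.2, 1.9, 14.0]
gripper_width: 40.1
gripper_force: 55.0
```

```bash
python3 -c "
from h import *
s=env.state();print(s['ee_pos'],s['ee_rot'],s['force'],s['torque'],s['qpos'][5])"
```

```text
[ 489.96332185 -222.97768752   72.5626146 ] [ 1.79971228e+02 -8.85768214e-02 -1.29070098e+01] [-3.15628491  1.85676012 14.03062069] [0.15678821 0.94791353 0.08516001] 77.22510028266939
```

The torque matches the spring, so the cylinder is turning. Continuing.

Request:
send_rows --targets "-0.0001 0.0002 0 0 0 7 20;-0.0002 0.0004 0 0 0 14 20;-0.0003 0.0005 0 0 0 21 20;-0.0004 0.0006 0 0 0 28 20;-0.0006 0.0007 0 0 0 35 20;-0.0007 0.0008 0 0 0 39 20;-0.0008 0.0009 0 0 0 43 20;-0.0008 0.0009 0 0 0 43 20;-0.0008 0.0009 0 0 0 43 20"

```text
time_s: 12.13
ee_pos: [489.1, -223.3, 72.6]
ee_rot: [-179.9, -0.1, -55.7]
force: [-2.3, 2.4, 14.1]
gripper_width: 39.8
gripper_force: 55.0
```

```bash
python3 -c "
from h import *
s=env.state();print(s['ee_pos'],s['ee_rot'],s['force'],s['torque'],s['qpos'][5])"
```

```text
[ 489.10689718 -223.32831677   72.57217089] [-1.79931093e+02 -6.20260715e-02 -5.57203992e+01] [-2.28128797  2.37976273 14.14939062] [0.43675987 0.84796996 0.17891121] 119.91233721938528
```

Request:
send_rows --targets "0 0 0 0 0 1 20;0 0 0 0 0 2 20;0 0 0 0 0 3 20;0 0 0 0 0 3 20;0 0 0 0 0 3 20;0 0 0 0 0 3 20"

```text
time_s: 12.63
ee_pos: [489.1, -223.3, 72.6]
ee_rot: [-179.9, -0.1, -58.6]
force: [-2.9, 3.1, 14.4]
gripper_width: 39.8
gripper_force: 55.0
```

```bash
python3 - <<'E'
from h import *
s=env.state();print(s['ee_pos'],s['ee_rot'],s['force'],s['torque'],s['qpos'][5])
f=eyes.grab_frame('wrist');t=eyes.grab_frame('top');sc=eyes.grab_frame('scene')
# pointer/ring: bright pixels around slot, radial histogram in the wrist image
for n,f in(("wrist",f),("scene",sc)):
    best=[]
    for a in range(0,360,15):
        P=[[488.1+r*np.cos(np.radians(a)),-221.8+r*np.sin(np.radians(a)),54] for r in(21.5,23,25)]
        uv=proj(f,P).round().astype(int); best.append((a,[int(f["image"][v,u].mean()) if 0<=v<400 and 0<=u<640 else -1 for u,v in uv]))
    print(n,best)
E
```

```text
[ 489.07536046 -223.3187669    72.57535097] [-1.79946254e+02 -6.65193187e-02 -5.86236117e+01] [-2.93387446  3.13113431 14.37948429] [0.52520311 0.87279881 0.51099341] 122.84297333566164
wrist [(0, [100, 100, 101]), (15, [99, 68, 21]), (30, [89, 26, 20]), (45, [24, 8, 13]), (60, [17, 18, 21]), (75, [18, 11, 18]), (90, [23, 31, 50]), (105, [46, 49, 55]), (120, [52, 49, 53]), (135, [50, 53, 56]), (150, [31, 41, 50]), (165, [16, 18, 12]), (180, [23, 18, 19]), (195, [14, 15, 18]), (210, [81, 63, 20]), (225, [98, 65, 21]), (240, [99, 100, 90]), (255, [95, 95, 100]), (270, [99, 95, 99]), (285, [101, 102, 99]), (300, [101, 102, 87]), (315, [104, 101, 85]), (330, [99, 98, 90]), (345, [98, 99, 101])]
scene [(0, [46, 46, 46]), (15, [48, 47, 47]), (30, [47, 47, 47]), (45, [46, 46, 46]), (60, [45, 47, 44]), (75, [189, 187, 178]), (90, [173, 180, 180]), (105, [174, 152, 152]), (120, [134, 134, 142]), (135, [175, 102, 142]), (150, [146, 70, 146]), (165, [79, 79, 79]), (180, [78, 80, 80]), (195, [79, 78, 84]), (210, [81, 81, 82]), (225, [83, 83, 85]), (240, [81, 77, 77]), (255, [78, 79, 79]), (270, [79, 79, 80]), (285, [86, 86, 81]), (300, [68, 68, 76]), (315, [56, 56, 72]), (330, [47, 49, 48]), (345, [47, 48, 48])]
```

The turn torque jumped from 0.18 to 0.51 N m over 3° more, at 101° of key turn, so it's on the hard stop. I'm handing in while still holding the key.

```bash
python3 -c "
from h import *
s=env.state();print(s['torque'],s['gripper_force']);print(env.job_done())"
```

```text
[0.53386747 0.88110711 0.50020255] 55.0035685300827
the job is handed in; nothing more can be done
None
```

I took the bit key off its peg, pushed it fully home in the switch and turned it clockwise to its stop. I handed the job in at about 13 s, still holding it there; home and the stop were judged from force and torque, not by seeing the pointer.

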